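# Unbolt the potato bin and set its lid ajar

### The arm

A 6-joint arm with a two-finger parallel gripper is mounted at the origin on the work surface. World frame = base frame: x ahead of the robot, y to its left, z up, the work surface at z = 0. Lengths are in m, angles in rad, forces in N, time in s.
With the tool pointing down it reaches from about 0.3 to 0.775 m from the base axis. Payload 14.6 kg.
Tool frame: the origin (TCP) lies between the finger pads, 19 mm behind the fingertips; this is the grasp point; z points along the fingers, y is the line along which they close (so a half turn about z gives the same grasp; the last joint's range is limited). The gripper opens to 94 mm and grips with 3 to 60 N. Pads are 16 mm wide; open, the fingers measure 119 mm over their backs; the gripper's body (75 mm by 177 mm) begins 78 mm behind the grasp point.
Start: joints at [1.241, 0.3, 1.521, -0, 1.321, -0.067], TCP at [0.143, 0.531, 0.224] pointing down, gripper open.
Joint ranges: [-3.03, 3.03], [-0.79, 2.21], [0.23, 2.52], [-1.04, 4.18], [0, 3.07], [-2.55, 2.55]. Speed limits (rad/s): [2.22, 2.22, 2.57, 3.14, 3.14, 3.14].

### API

Orientations are given as [roll, pitch, yaw] about the fixed x, y, z axes, in that order (R = Rz(yaw) Ry(pitch) Rx(roll)).
In Python, from station import ctrl, optics, job gives the robot as it stands (ctrl), with the cameras (optics) and the job (job).
- The arm moves only by the tool shift_gripper, called after "Request:" by a JSON object that holds its "fn" and its "kwargs". Schema: {"type":"object","properties":{"ticks":{"type":"array","items":{"type":"number"},"minItems":6,"maxItems":60},"finger_gap":{"type":"number"},"grip_force":{"type":"number"},"only":{"type":"string"},"quiet":{"type":"boolean"},"lines":{"type":"string"}},"required":["ticks"],"additionalProperties":false}. ticks is one flat list of numbers that holds 1 to 10 rows one after another, with no inner brackets; each row has 6 numbers: dx, dy, dz in m, then a rotation vector rx, ry, rz in rad; each row shifts and turns the commanded pose from where the row before left it, along the tool's axes as they then stand; what a row does not reach is not made up. A row lasts 1/10 s, in which the tool goes at most 0.05 m and 0.15 rad, less where a joint would pass 70% of its speed; a pose out of reach is approached as far as the arm can. finger_gap is the finger opening in m, set as the call begins (left out keeps the last). The fingers move at their own pace and stop on an object; grip_force is the grip in N (left out, the last holds). Time passes only in rows, so rows that do not move let the fingers close. The tool returns the time, the measured TCP pose, the force, the opening and the grip force at its end. only (a regular expression) keeps the lines of the reply that match it, lines (a string "A,B") keeps lines A to B, and quiet returns only ok. Input that does not fit is refused with a message, and nothing moves.
- ctrl.get_obs(): the state, without advancing time (a new reading comes with each control period).
- optics.camera(name): name is "scene" or "top" or "wrist"; returns a dict with "pixels" (420x560x3 uint8, blue, green, red), "fx", "fy", "cx", "cy" (pixels), "extrinsics" (4x4, takes a point from camera to world coordinates). Camera axes: x right, y up, looking along -z (the intrinsics and any distortion apply to the point x, -y, -z); pixel columns grow to the right and rows downward; lengths in m; the calibration is good to about 2 mm. A picture is of the moment at which its call begins. There is no depth.
- job.hand_in(): hands the job in; it is judged then, once.
The state is a dict: "time_s": time; "qpos": joint angles; "joint_vel": joint speeds; "tau": joint torques, N m; "ee_pos": TCP position; "eef_rot": TCP orientation; "force": force on the tool from outside, world axes, zero at the start; "moment": the same for the moment, N m; "grip_width": finger opening in m; "grip_force": force on a finger pad.
Only numpy, scipy, OpenCV 4.12 (cv2) and the standard library are available. Lean on these libraries where they do the work, as an engineer would, in place of code of your own. Each camera call takes 0.05 s, during which the arm holds its last target. There are 200 camera calls.

### The job

The potatoes want air: unbolt the slant-lidded bin under the wire shelf and leave its lid standing open. Swing the bolt's handle up over the shoulder that blocks it, draw the bolt fully back and let the handle drop into the rear notch; then raise the lid to 40 degrees from closed, let go, and make sure it stays at 40, for its stiff hinge springs back a little. Leave the jars, cans and other things around it where they stand.

Things in the scene. Friction and masses are not known exactly. Their poses are not given: they have to be found in the camera images.
- bin: White vegetable bin, fixed to the counter, 245 deep (x), 380 wide (y), low in front and 200 high at the back, with a sloping wooden lid between its side walls. Origin: centre of its underside. x points from its front to its back, y to the left seen from the front, z up.
- wire_shelf: White wire shelf over the bin's rear half, fixed to it; frame as bin. Deck x -60 to +150, y -245 to +245, underside at z 315, top at z 321; thin legs at its corners. Its front rod runs right above the bolt's handle: a tool pointing straight down on the handle strikes the shelf. Tilt it 30 to 40 degrees, fingers pointing forward (bin +x) and down.
- rim: Sloping top edge of the bin, fixed. Origin in the middle of the lid's hinge line, at (75, 0, 200) of the bin frame. x runs up the slope to the back, y along the hinge, z out of the upper face of the closed lid; the slope falls 25 degrees to the front.
- lid: Wooden lid, 222 x 336 x 12, 0.32 to 0.5 kg. Origin on the hinge line, same frame as rim when closed; upper face at z = 0. Opens upward about +y: the opening angle is that between the x axes of lid and rim, 40 degrees wanted, about 54 at most. The hinge holds by friction but is springy: let go after raising, the lid sinks back 5 to 10 degrees. Raising takes 8 to 11 N at the knob.
- lid_knob (a point): Grip point on the steel lid knob, on its axis, 24 above the lid, 200 from the hinge, on the lid's middle line. The knob is a round post standing on the lid, 37 high, 28 in diameter where it is gripped. Pinched across the bin's y, it turns between the fingers as the lid rises, so the tool's tilt need not change.
- keeper (a point): Centre of the opening of the steel keeper, a bridge on the left side wall, fixed; on the axis of the locked bolt. The rod reaches into it and so keeps the lid shut.
- bolt (a joint): Travel of the steel tower bolt on the lid, m: 0 = shot into the keeper, 0.050 = fully back, at a firm end stop. It slides along the lid's -y (to the right seen from the front), friction 1.5 N. Axis of the rod: 100 from the hinge, 20 above the lid; rod 14 thick, 155 long.
- bolt_handle (a joint): Turn of the bolt's handle about the rod (about the lid's +y), rad: 0 = lowered, lying to the front, 5 degrees above the plane of the lid; 1.4 = swung up as far as it goes. It falls back by its own weight. Lowered it cannot pass the shoulder; turned up 0.75 or more it passes. In the front notch (travel 0) or rear notch (travel 0.050), each with 2 mm of play, it drops below 0.1.
- bolt_shoulder (a point): Middle of the top of the steel shoulder (the bump) beside the rod, between the front and the rear notch: 34 long (y), 10 wide, its top 26 above the lid, its sides 14 and 24 in front of the rod's axis.
- handle_grip (a point): Grip point on the handle's stem, 42 from the rod's axis; lid closed and locked: at (-142, 115, 24) of the rim frame. Stem round, 12 thick, with a 20 ball centred 62 from the axis. Pinch it across the bin's y with the TCP 8 short of this point along the fingers, to keep the fingertips off the lid; it turns between the fingers as it is swung up.
- jar_shelf: Amber jar, 72 x 100, on the wire shelf; leave alone. Origin: centre of its underside, as for all the bystanders but the spoon.
- can_shelf: Can, 74 x 110, on the wire shelf; leave alone.
- can_right: Can, 76 x 105, before the bin's right corner; leave alone.
- jar_left: Glass jar, 84 x 130, beside the bin, left; leave alone.
- oil_bottle: Green bottle, 68 x 230, beside the bin, right; leave alone.
- mug: White mug, 80 x 88, before the bin's left corner; leave alone.
- wooden_spoon: Wooden spoon, 180 long, lying before the bin, origin under its middle; leave alone.

How it is judged:
On the way:
1. the bolt is fully back with its handle down in the rear notch, the lid still closed (value of joint bolt above 0.046 m and value of joint bolt_handle below 0.12 rad and angle between the x axis of lid and the x axis of rim, either way round below 0.09 rad), for 0.2 s.
At the end, for the whole second after the job is handed in: The lid stands by itself, at rest, 40 degrees open from closed (within 3.5 degrees), with the bolt still fully back (last 4 mm of its 50 mm travel) and its handle down in the rear notch (turned up less than 0.12 rad) (angle between the x axis of lid and the x axis of rim, either way round between 0.637 and 0.759 rad and value of joint bolt above 0.046 m and value of joint bolt_handle below 0.12 rad and angular speed of lid below 0.05 rad/s); the robot touches nothing.
It fails at once if a bystander is shifted by more than 30 mm (distance of any of jar_shelf, can_shelf, can_right, jar_left, oil_bottle, mug, wooden_spoon from where it was at the start of the episode above 0.03 m).
It fails at once if a standing jar, can, bottle or mug is tipped by more than 30 degrees (angle between any of jar_shelf, can_shelf, can_right, jar_left, oil_bottle, mug's own z axis and vertical above 0.52 rad).
It also fails if it takes over 72 s, if anything falls off the work surface, if the arm or the gripper's body presses on something with over 40 N, if the wrist force passes 120 N, or if a joint passes its speed limit or range.

## Working session

There is one attempt and no reset: what is moved stays moved. The work goes in short steps, Python scripts to look and compute and a tool call to move; the robot and the scene stay as the last step left them, time stands still between calls to the robot, and variables do not carry over. Pictures are saved under pics/ and viewed, at most 10 in all, crops included, and the job is handed in when it is done.

```bash
ls; mkdir -p pics
```

Run:
```python
from station import ctrl, optics, job
import cv2,numpy as np
for n in ["scene","top"]:
    c=optics.camera(n); cv2.imwrite(f"pics/{n}0.png",c["pixels"]); print(n,c["fx"],c["fy"],c["cx"],c["cy"],[k for k in c]); print(np.round(c["extrinsics"],4).tolist())
print(ctrl.get_obs())
```

```text
pics
station.py
scene 420.47986316185484 420.47986316185484 282.23008235881935 204.6538060473012 ['pixels', 'fx', 'fy', 'cx', 'cy', 'extrinsics']
[[0.0139, 0.9465, -0.3224, 0.2856], [-0.9999, 0.0144, -0.0009, 0.0503], [0.0037, 0.3224, 0.9466, 1.0692], [0.0, 0.0, 0.0, 1.0]]
top 524.0823412640511 524.0823412640511 275.1894716558556 211.05215136476667 ['pixels', 'fx', 'fy', 'cx', 'cy', 'extrinsics']
[[0.0309, 0.9918, -0.1241, 0.3937], [-0.9995, 0.0304, -0.0058, 0.0431], [-0.002, 0.1242, 0.9923, 1.4665], [0.0, 0.0, 0.0, 1.0]]
{'time_s': 0.1, 'qpos': array([ 1.24140225e+00,  3.00385050e-01,  1.52151191e+00,  7.05904641e-06,
        1.32072924e+00, -6.65923509e-02]), 'joint_vel': array([-1.50531599e-03,  8.88507747e-04, -2.89629420e-03, -5.35645229e-04,
        1.13587117e-03,  4.30428163e-05]), 'tau': array([ 3.76363823e-03, -5.32637179e+01, -3.53291559e+01,  7.10628228e-02,
        2.34658172e-02, -5.48757200e-06]), 'ee_pos': array([0.14280834, 0.53090737, 0.22376279]), 'eef_rot': array([-3.14056185e+00, -7.55978787e-05,  2.87878914e+00]), 'force': array([-0.02877059, -0.45469642, -0.11389175]), 'moment': array([-0.03114421,  0.01644387,  0.01688611]), 'grip_force': 0.0, 'grip_width': 0.09393970062954897}
```

View pics/scene0.png

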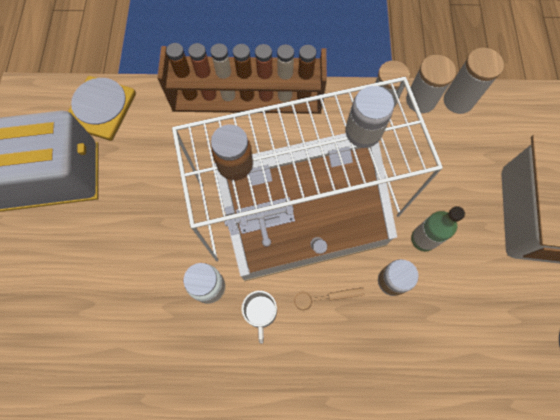

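View pics/top0.png

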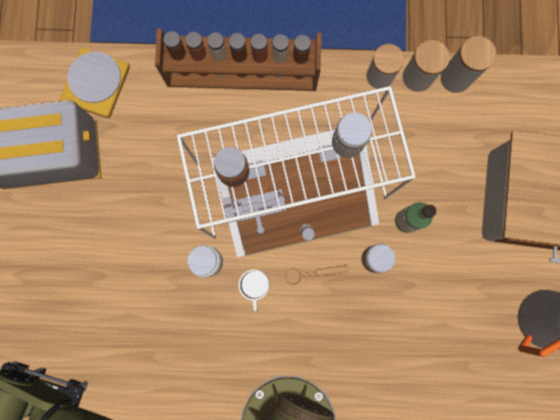

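The scene view shows the shelf corners at about (175,127), (406,82), (439,165) and (193,221), the handle ball at (266,242) and the knob at (319,246). In the top view the shelf corners are at (180,136), (391,88), (413,178) and (198,227). I'll zoom in to get these more precisely.

Run:
```python
import cv2
a=cv2.imread("pics/scene0.png")[75:285,170:450]; cv2.imwrite("pics/s1.png",cv2.resize(a,None,fx=2.8,fy=2.8,interpolation=cv2.INTER_CUBIC))
a=cv2.imread("pics/top0.png")[80:270,170:430]; cv2.imwrite("pics/t1.png",cv2.resize(a,None,fx=3,fy=3,interpolation=cv2.INTER_CUBIC))
```

```text
(no output)
```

View pics/s1.png

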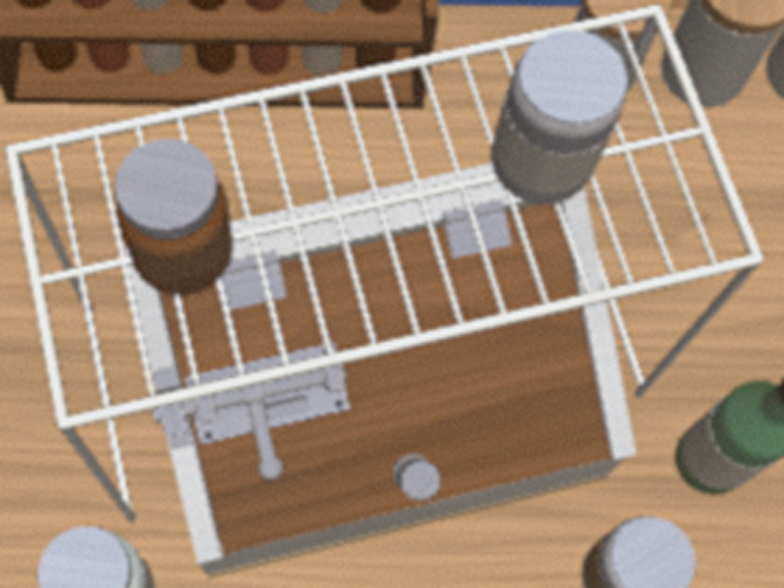

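View pics/t1.png

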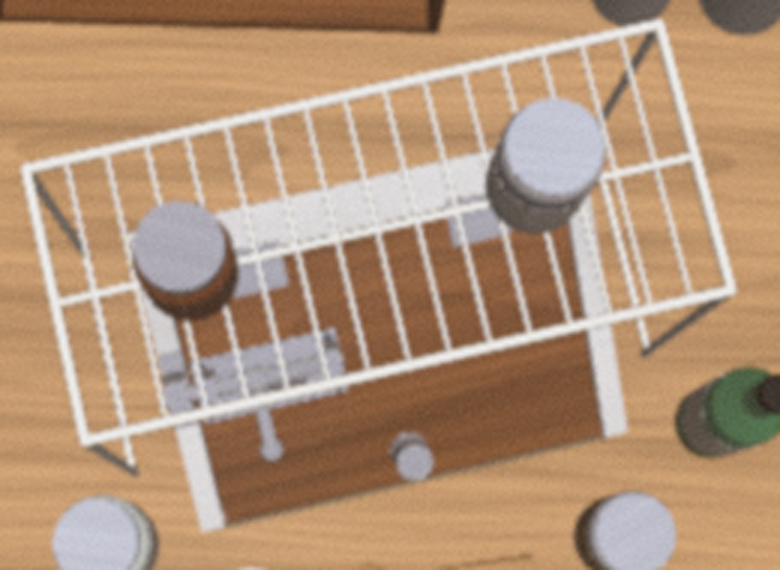

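The crops show the outer shelf corners at scene crop (10,148), (660,8), (760,260), (62,427) and top crop (23,168), (660,20), (735,293), (85,445). The ball is at (270,468) in scene and (271,453) in top. The knob top is at (422,480) in scene and (414,461) in top. Next I'll fit the bin pose from these.

Create h.py:
```python
import numpy as np
from scipy.optimize import least_squares
from scipy.spatial.transform import Rotation as R
from station import ctrl, optics, job
def proj(c,P):
    E=np.array(c["extrinsics"]); p=(np.asarray(P)-E[:3,3])@E[:3,:3]
    return np.c_[c["cx"]+c["fx"]*p[:,0]/-p[:,2], c["cy"]-c["fy"]*p[:,1]/-p[:,2]]
def ray(c,uv,z):
    E=np.array(c["extrinsics"]); d=E[:3,:3]@[(uv[0]-c["cx"])/c["fx"],-(uv[1]-c["cy"])/c["fy"],-1]
    return E[:3,3]+d*(z-E[2,3])/d[2]
Rr=R.from_euler('y',-25,degrees=True)   # x axis up the slope
def rim2bin(p): return Rr.apply(p)+[.075,0,.2]
def lidpt(p,a): return rim2bin(R.from_euler('y',a).apply(p))  # a sign: opening = negative front-up
try:
    B=np.load("bin.npy"); 
except Exception: B=None
def b2w(p): return R.from_euler('z',B[2]).apply(p)+[B[0],B[1],0]
def tool(tilt,yaw):  # fingers along bin +x tilted from down; tool y along bin y
    z=np.array([np.sin(tilt),0,-np.cos(tilt)]); y=np.array([0,1.,0]); x=np.cross(y,z)
    return R.from_euler('z',yaw)*R.from_matrix(np.c_[x,y,z])
def delta(tp,tr):
    o=ctrl.get_obs(); r=R.from_euler('xyz',o["eef_rot"])
    # rotation options (half turn)
    for f in (0,np.pi):
        t=tr*R.from_euler('z',f); print("rotvec",np.round((r.inv()*t).as_rotvec(),3), "d tool-now",np.round(r.inv().apply(tp-o["ee_pos"]),4),"d tool-then",np.round(t.inv().apply(tp-o["ee_pos"]),4))
```

Run:
```python
import h; from h import *
cs={n:optics.camera(n) for n in ("scene","top")}
px={"scene":([(10,148),(660,8),(760,260),(62,427),(270,468),(422,480)],2.8,(170,75)),
"top":([(23,168),(660,20),(735,293),(85,445),(271,453),(414,461)],3,(170,80))}
bp=np.array([(.15,.245,.321),(.15,-.245,.321),(-.06,-.245,.321),(-.06,.245,.321),rim2bin([-.1618,.115,.0254]),rim2bin([-.2,0,.037])])
def uv(n): p,s,o=px[n]; return (np.array(p)+.5)/s-.5+np.array(o)
def res(v):
    P=R.from_euler('z',v[2]).apply(bp)+[v[0],v[1],0]
    return np.concatenate([(proj(cs[n],P)-uv(n)).ravel() for n in cs])
s=least_squares(res,[.6,0,.2],loss="soft_l1"); print(s.x,np.round(s.fun.reshape(-1,2),1) if s.fun.ndim else 0)
print(np.round(res(s.x).reshape(-1,2),1).tolist())
np.save("bin.npy",s.x); h.B=s.x
for n,p in [("grip",[-.142,.115,.024]),("knob",[-.2,0,.024])]: print(n,b2w(rim2bin(p)))
# bystander tops
for nm,q,hh in [("jar_left",(97.0,537),.13),("can_right",(632,533),.105)]:
    print(nm,ray(cs["top"],(np.array(q)+.5)/3-.5+[170,80],hh))
print("mug",ray(cs["top"],(254,284),.088))
```

```text
[ 0.61777758 -0.00363816  0.26076273] [[-0.1  0.3]
 [-0.8  0.1]
 [-0.3 -0.8]
 [-0.1 -1.3]
 [-0.2  0.2]
 [-0.2  1. ]
 [ 1.2  0.5]
 [ 0.3  1.8]
 [-0.6 -0.5]
 [ 0.2 -1.1]
 [ 0.5 -0.6]
 [ 0.9  1.8]]
[[-0.1, 0.3], [-0.8, 0.1], [-0.3, -0.8], [-0.1, -1.3], [-0.2, 0.2], [-0.2, 1.0], [1.2, 0.5], [0.3, 1.8], [-0.6, -0.5], [0.2, -1.1], [0.5, -0.6], [0.9, 1.8]]
grip [0.52644817 0.0910154  0.16173959]
knob [ 0.5053084  -0.03364926  0.13722773]
jar_left [0.43323623 0.23315519 0.13      ]
can_right [ 0.45164895 -0.22465028  0.105     ]
mug [0.37294675 0.10048524 0.088     ]
```

Add to h.py:
```python
def goal(name,tilt,back): 
    p=b2w(rim2bin({"grip":[-.142,.115,.024],"knob":[-.2,0,.024]}[name])); r=tool(np.radians(tilt),B[2]); return p-back*r.apply([0,0,1]),r
```

```bash
python3 -c "
from h import *
p,r=goal('grip',35,.128); print(p); delta(p,r)
o=ctrl.get_obs(); print(R.from_euler('xyz',o['eef_rot']).as_matrix().round(3).tolist())"
```

Request:
{"fn": "shift_gripper", "kwargs": {"ticks": [0,0,-0.006,-0.0267,-0.0995,-0.0845,0,0,-0.006,-0.0267,-0.0995,-0.0845,0,0,-0.006,-0.0267,-0.0995,-0.0845,0,0,-0.006,-0.0267,-0.0995,-0.0845,0,0,-0.006,-0.0267,-0.0995,-0.0845,0,0,-0.006,-0.0267,-0.0995,-0.0845,-0.014,-0.042,0.004,0,0,0,-0.014,-0.042,0.004,0,0,0,-0.014,-0.042,0.004,0,0,0,-0.014,-0.042,0.004,0,0,0], "finger_gap": 0.05, "grip_force": 10}}

```text
time_s: 1.2
ee_pos: [0.2309, 0.3801, 0.2775]
eef_rot: [3.142, 0.611, -2.88]
force: [0.6, 0.0, 0.5]
grip_width: 0.0496
grip_force: 0.0
```

```bash
python3 -c "
from h import *
p,r=goal('grip',35,.128); delta(p,r)"
```

```text
rotvec [0.001 0.001 0.001] d tool-now [-0.1062 -0.3557  0.0877] d tool-then [-0.1065 -0.3555  0.0879]
rotvec [-1.000e-03  1.000e-03 -3.141e+00] d tool-now [-0.1062 -0.3557  0.0877] d tool-then [0.1065 0.3555 0.0879]
```

Request:
{"fn": "shift_gripper", "kwargs": {"ticks": [-0.012,-0.0395,0.0097,0,0,0,-0.012,-0.0395,0.0097,0,0,0,-0.012,-0.0395,0.0097,0,0,0,-0.012,-0.0395,0.0097,0,0,0,-0.012,-0.0395,0.0097,0,0,0,-0.012,-0.0395,0.0097,0,0,0,-0.012,-0.0395,0.0097,0,0,0,-0.012,-0.0395,0.0097,0,0,0,-0.0103,-0.0396,0.0103,0,0,0,0,0,0,0,0,0]}}

```text
time_s: 2.2
ee_pos: [0.4567, 0.0695, 0.266]
eef_rot: [-3.141, 0.611, -2.886]
force: [-1.5, 1.2, -0.3]
grip_width: 0.05
grip_force: 0.0
```

Run:
```python
from h import *
import cv2
p,r=goal('grip',35,.008); delta(p,r)
c=optics.camera("wrist"); cv2.imwrite("pics/w1.png",c["pixels"])
pts=[b2w(rim2bin(q))for q in ([-.142,.115,.024],[-.1618,.115,.0254],[-.2,0,.037])]
print(proj(c,pts))
```

```text
rotvec [-0.003 -0.    -0.004] d tool-now [1.000e-04 3.200e-03 1.192e-01] d tool-then [1.000e-04 2.800e-03 1.193e-01]
rotvec [-0.     0.005  3.137] d tool-now [1.000e-04 3.200e-03 1.192e-01] d tool-then [-1.000e-04 -2.800e-03  1.193e-01]
[[280.3953842  208.80790075]
 [280.37860828 187.63506963]
 [125.97445301 146.09868856]]
```

View pics/w1.png

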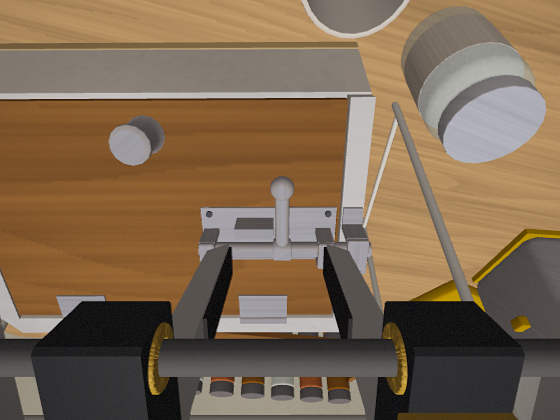

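The wrist view shows the handle ball at (282,188) against a predicted (280,188). The fit is good, and the handle is about 1 mm further left. I'll move in and pinch.

Request:
{"fn": "shift_gripper", "kwargs": {"ticks": [0,0.004,0.03,0,0,0,0,0,0.03,0,0,0,0,0,0.03,0,0,0,0,0,0.015,0,0,0,0,0,0.0143,0,0,0,0,0,0,0,0,0,0,0,0,0,0,0]}}

```text
time_s: 2.95
ee_pos: [0.5196, 0.096, 0.1691]
eef_rot: [3.141, 0.611, -2.88]
force: [0.5, -0.7, -0.2]
grip_width: 0.0502
grip_force: 0.0
```

Request:
{"fn": "shift_gripper", "kwargs": {"ticks": [0,0,0,0,0,0,0,0,0,0,0,0,0,0,0,0,0,0,0,0,0,0,0,0,0,0,0,0,0,0], "finger_gap": 0, "grip_force": 12}}

```text
time_s: 3.45
ee_pos: [0.5212, 0.0938, 0.1697]
eef_rot: [-3.139, 0.614, -2.881]
force: [6.3, -23.6, -0.6]
grip_width: 0.0151
grip_force: 12.0
```

```bash
python3 -c "
from h import *
p,r=goal('grip',35,.008); delta(p,r)
import cv2; cv2.imwrite('pics/w2.png',optics.camera('wrist')['pixels'])
# arc waypoints in rim, tool axes
import numpy as np
P=lambda a:b2w(rim2bin([-.1-.042*np.cos(a+.087),.115,.02+.042*np.sin(a+.087)]))
w=np.array([r.inv().apply(P(a)-P(0)) for a in np.arange(0,1.21,.15)]); print(w.round(4)); print(np.diff(w,axis=0).round(4))"
```

```text
rotvec [-0.003  0.003  0.   ] d tool-now [ 0.001  -0.0041  0.001 ] d tool-then [ 0.001  -0.0041  0.001 ]
rotvec [-0.005 -0.004 -3.141] d tool-now [ 0.001  -0.0041  0.001 ] d tool-then [-0.001   0.0041  0.001 ]
[[ 0.      0.      0.    ]
 [-0.0021 -0.     -0.0059]
 [-0.005  -0.     -0.0115]
 [-0.0088 -0.     -0.0166]
 [-0.0132  0.     -0.021 ]
 [-0.0183  0.     -0.0247]
 [-0.0239 -0.     -0.0277]
 [-0.0298 -0.     -0.0297]
 [-0.036  -0.     -0.0309]]
[[-0.0021 -0.     -0.0059]
 [-0.0029 -0.     -0.0056]
 [-0.0037 -0.     -0.0051]
 [-0.0045  0.     -0.0044]
 [-0.0051 -0.     -0.0037]
 [-0.0056 -0.     -0.0029]
 [-0.0059 -0.     -0.0021]
 [-0.0062 -0.     -0.0012]]
```

View pics/w2.png

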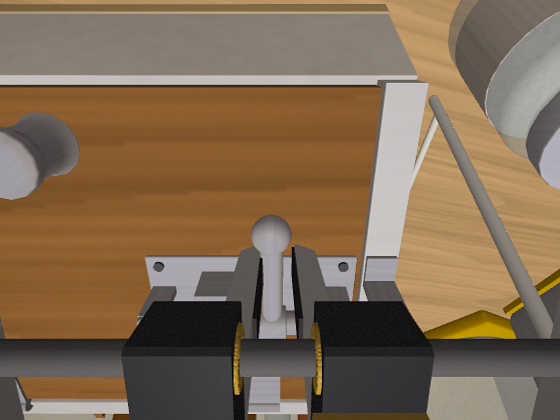

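The fingers closed a few millimetres too far left (+y): side force -24 N, ball at (271,236). I'll recentre.

Request:
{"fn": "shift_gripper", "kwargs": {"ticks": [0,-0.003,0,0,0,0,0,-0.002,0,0,0,0,0,0,0,0,0,0,0,0,0,0,0,0,0,0,0,0,0,0]}}

```text
time_s: 4.0
ee_pos: [0.5215, 0.0903, 0.169]
eef_rot: [3.141, 0.612, -2.881]
force: [-2.0, -1.6, 3.8]
grip_width: 0.0115
grip_force: 12.0
```

```bash
python3 -c "
from h import *
p,r=goal('grip',35,.008); delta(p,r)"
```

```text
rotvec [0.    0.001 0.   ] d tool-now [ 0.0001 -0.0006  0.0008] d tool-then [ 0.0001 -0.0006  0.0008]
rotvec [-1.000e-03  0.000e+00 -3.142e+00] d tool-now [ 0.0001 -0.0006  0.0008] d tool-then [-0.0001  0.0006  0.0008]
```

Request:
{"fn": "shift_gripper", "kwargs": {"ticks": [-0.0021,0,-0.0059,0,0,0,-0.0029,0,-0.0056,0,0,0,-0.0037,0,-0.0051,0,0,0,-0.0045,0,-0.0044,0,0,0,-0.0051,0,-0.0037,0,0,0,-0.0056,0,-0.0029,0,0,0,-0.0059,0,-0.0021,0,0,0,0,0,0,0,0,0,0,0,0,0,0,0]}}

```text
time_s: 4.9
ee_pos: [0.5288, 0.0921, 0.2104]
eef_rot: [3.141, 0.612, -2.881]
force: [-1.0, 0.4, -1.0]
grip_width: 0.0113
grip_force: 12.0
```

```bash
python3 -c "
from h import *
p,r=goal('grip',35,.008); delta(p,r)"
```

```text
rotvec [ 0.     0.001 -0.   ] d tool-now [ 0.0301 -0.0004  0.0303] d tool-then [ 0.03   -0.0004  0.0304]
rotvec [ 2.000e-03 -0.000e+00  3.142e+00] d tool-now [ 0.0301 -0.0004  0.0303] d tool-then [-0.03    0.0004  0.0304]
```

Request:
{"fn": "shift_gripper", "kwargs": {"ticks": [0,-0.008,0,0,0,0,0,-0.008,0,0,0,0,0,-0.008,0,0,0,0,0,-0.008,0,0,0,0,0,-0.008,0,0,0,0,0,-0.006,0,0,0,0,0,-0.005,0,0,0,0,0,0,0,0,0,0,0,0,0,0,0,0]}}

```text
time_s: 5.8
ee_pos: [0.5414, 0.0434, 0.2099]
eef_rot: [3.14, 0.61, -2.881]
force: [-2.7, 7.5, -0.2]
grip_width: 0.0115
grip_force: 12.0
```

```bash
python3 -c "
from h import *
p,r=goal('grip',35,.008); delta(p,r)
import cv2; cv2.imwrite('pics/w3.png',optics.camera('wrist')['pixels'])"
```

```text
rotvec [ 0.002 -0.001 -0.   ] d tool-now [0.0294 0.0498 0.0303] d tool-then [0.0294 0.0498 0.0302]
rotvec [-1.000e-03 -3.000e-03  3.141e+00] d tool-now [0.0294 0.0498 0.0303] d tool-then [-0.0294 -0.0498  0.0302]
```

View pics/w3.png

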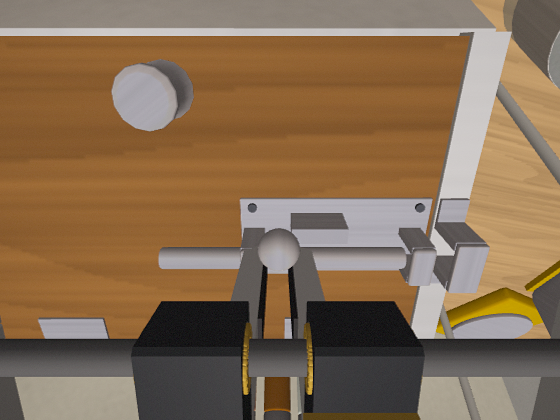

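The bolt is fully back: the rod end is clear of the keeper and the handle sits at (279,250), left of the shoulder at (320,225). A 7.5 N side force shows it is against the stop. Now I'll lower the handle along the reverse arc.

Request:
{"fn": "shift_gripper", "kwargs": {"ticks": [0.0059,0.0005,0.0021,0,0,0,0.0056,0,0.0029,0,0,0,0.0051,0,0.0037,0,0,0,0.0045,0,0.0044,0,0,0,0.0037,0,0.0051,0,0,0,0.0029,0,0.0056,0,0,0,0.0021,0,0.0059,0,0,0,0,0,0,0,0,0,0,0,0,0,0,0]}}

```text
time_s: 6.75
ee_pos: [0.5349, 0.0418, 0.1695]
eef_rot: [3.141, 0.613, -2.881]
force: [-2.4, 6.0, 3.6]
grip_width: 0.0112
grip_force: 12.0
```

```bash
python3 -c "
from h import *
p,r=goal('grip',35,.008); delta(p,r)"
```

```text
rotvec [0.    0.002 0.   ] d tool-now [0.0008 0.0498 0.001 ] d tool-then [0.0008 0.0498 0.001 ]
rotvec [-3.000e-03  1.000e-03 -3.141e+00] d tool-now [0.0008 0.0498 0.001 ] d tool-then [-0.0008 -0.0498  0.001 ]
```

Request:
{"fn": "shift_gripper", "kwargs": {"ticks": [0,0,0,0,0,0,0,0,0,0,0,0,0,0,0,0,0,0,0,0,-0.02,0,0,0,0,0,-0.03,0,0,0,0,0,-0.04,0,0,0,0,0,0,0,0,0,0,0,0,0,0,0], "finger_gap": 0.04}}

```text
time_s: 7.55
ee_pos: [0.4847, 0.0278, 0.2431]
eef_rot: [-3.141, 0.613, -2.881]
force: [0.2, -0.1, -0.6]
grip_width: 0.0394
grip_force: 0.0
```

Request:
{"fn": "shift_gripper", "kwargs": {"ticks": [0,0,0,0,0,0], "finger_gap": 0.06}}

```text
time_s: 7.65
ee_pos: [0.4846, 0.0281, 0.2415]
eef_rot: [3.141, 0.61, -2.881]
force: [0.0, 0.6, -0.9]
grip_width: 0.0446
grip_force: 0.0
```

Run:
```python
from h import *
import cv2
c=optics.camera("wrist"); cv2.imwrite("pics/w4.png",c["pixels"])
print(proj(c,[b2w(rim2bin(q)) for q in ([-.1618,.065,.0254],[-.2,0,.037])]))
p,r=goal('knob',35,.083); delta(p,r)
K=lambda a:b2w(rim2bin(R.from_euler('y',a,degrees=True).apply([-.2,0,.024])))
w=np.array([r.inv().apply(K(a)-K(0)) for a in np.linspace(0,47.5,11)]);print(np.diff(w,axis=0).round(4).tolist()); print(K(0),K(47.5))
```

```text
[[276.39335815 196.67397886]
 [178.24764279 150.49141544]]
rotvec [ 0.001 -0.001 -0.   ] d tool-now [ 0.0563 -0.0651  0.0046] d tool-then [ 0.0564 -0.0651  0.0046]
rotvec [-2.000e-03 -1.000e-03  3.141e+00] d tool-now [ 0.0563 -0.0651  0.0046] d tool-then [-0.0564  0.0651  0.0046]
[[-0.0055, 0.0, -0.0158], [-0.0068, -0.0, -0.0153], [-0.008, 0.0, -0.0146], [-0.0092, -0.0, -0.0139], [-0.0103, -0.0, -0.0131], [-0.0114, 0.0, -0.0122], [-0.0124, -0.0, -0.0112], [-0.0132, 0.0, -0.0102], [-0.014, -0.0, -0.009], [-0.0147, 0.0, -0.0078]]
[ 0.5053084  -0.03364926  0.13722773] [ 0.52058672 -0.02957242  0.2987098 ]
```

View pics/w4.png

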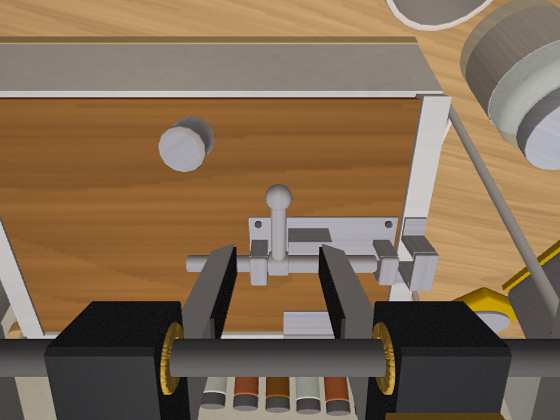

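The handle lies down in the rear notch (ball at (279,197), predicted (276,197)) and the bolt is back. The knob top is at (183,149) against a predicted (178,150), so it is about 2 mm further left. Now for the knob.

Request:
{"fn": "shift_gripper", "kwargs": {"ticks": [0.0282,-0.0316,0.002,0,0,0,0.0281,-0.0316,0.0026,0,0,0,0,0,0,0,0,0,0,0,0,0,0,0,0,0,0.03,0,0,0,0,0,0.03,0,0,0,0,0,0.02,0,0,0,0,0,0,0,0,0,0,0,0,0,0,0], "finger_gap": 0.07, "grip_force": 30}}

```text
time_s: 8.6
ee_pos: [0.5053, -0.0246, 0.1467]
eef_rot: [-3.136, 0.599, -2.884]
force: [0.1, 0.1, -0.0]
grip_width: 0.0701
grip_force: 0.0
```

Request:
{"fn": "shift_gripper", "kwargs": {"ticks": [0,0,0,0,0,0,0,0,0,0,0,0,0,0,0,0,0,0,0,0,0,0,0,0,0,0,0,0,0,0], "finger_gap": 0, "grip_force": 30}}

```text
time_s: 9.1
ee_pos: [0.5058, -0.0272, 0.1472]
eef_rot: [-3.132, 0.601, -2.887]
force: [-2.2, -28.1, -2.3]
grip_width: 0.0339
grip_force: 13.7
```

```bash
python3 -c "
from h import *
p,r=goal('knob',35,.003); delta(p,r)"
```

```text
rotvec [-0.013 -0.01  -0.005] d tool-now [ 0.0073 -0.0061  0.0041] d tool-then [ 0.0074 -0.0061  0.0039]
rotvec [-0.015  0.021  3.136] d tool-now [ 0.0073 -0.0061  0.0041] d tool-then [-0.0074  0.0061  0.0039]
```

Request:
{"fn": "shift_gripper", "kwargs": {"ticks": [0,0,0,0,0,0,0,0,0,0,0,0,0.0025,-0.002,0.001,-0.004,-0.003,0,0.0025,-0.002,0.0015,-0.004,-0.003,0,0.0023,-0.0015,0.0015,-0.004,-0.003,0,0,0,0,0,0,0,0,0,0,0,0,0], "finger_gap": 0.06, "grip_force": 30}}

```text
time_s: 9.8
ee_pos: [0.505, -0.0255, 0.1449]
eef_rot: [3.14, 0.597, -2.893]
force: [-0.6, -0.6, -0.4]
grip_width: 0.0598
grip_force: 0.0
```

```bash
python3 -c "
from h import *
p,r=goal('knob',35,.003); delta(p,r)"
```

```text
rotvec [-0.006 -0.014 -0.01 ] d tool-now [ 0.0057 -0.008   0.0024] d tool-then [ 0.0059 -0.008   0.0022]
rotvec [-0.022  0.009  3.131] d tool-now [ 0.0057 -0.008   0.0024] d tool-then [-0.0059  0.008   0.0022]
```

```bash
python3 -c "
from station import ctrl, optics, job
print(ctrl.get_obs()['qpos'].round(3))"
```

```text
[-0.262  0.068  2.117  0.61   0.502 -2.554]
```

Joint 6 is at its limit, so I'll back off and turn the tool half a turn.

Request:
{"fn": "shift_gripper", "kwargs": {"ticks": [0,0,-0.03,0,0,0.02,0,0,-0.03,0,0,0.04,0,0,-0.03,0,0,0.08,0,0,0,0,0,0.14,0,0,0,0,0,0.14,0,0,0,0,0,0.14,0,0,0,0,0,0.14,0,0,0,0,0,0.14,0,0,0,0,0,0.14,0,0,0,0,0,0.14], "finger_gap": 0.07}}

```text
time_s: 10.8
ee_pos: [0.456, -0.0381, 0.2194]
eef_rot: [2.591, 0.243, 2.195]
force: [-0.1, 1.8, 0.2]
grip_width: 0.0702
grip_force: 0.0
```

Request:
{"fn": "shift_gripper", "kwargs": {"ticks": [0,0,0,0,0,0.14,0,0,0,0,0,0.14,0,0,0,0,0,0.14,0,0,0,0,0,0.14,0,0,0,0,0,0.14,0,0,0,0,0,0.14,0,0,0,0,0,0.14,0,0,0,0,0,0.14,0,0,0,0,0,0.14,0,0,0,0,0,0.14]}}

```text
time_s: 11.8
ee_pos: [0.456, -0.0381, 0.2194]
eef_rot: [2.769, -0.477, 0.956]
force: [-0.2, 0.8, -0.4]
grip_width: 0.07
grip_force: 0.0
```

Request:
{"fn": "shift_gripper", "kwargs": {"ticks": [0,0,0,0,0,0.14,0,0,0,0,0,0.14,0,0,0,0,0,0.14,0,0,0,0,0,0.14,0,0,0,0,0,0.06,0,0,0,0,0,0,0,0,0,0,0,0]}}

```text
time_s: 12.5
ee_pos: [0.456, -0.0381, 0.2194]
eef_rot: [3.14, -0.597, 0.253]
force: [-0.6, 0.9, -0.0]
grip_width: 0.0698
grip_force: 0.0
```

```bash
python3 -c "
from h import *
p,r=goal('knob',35,.083); delta(p,r); print(ctrl.get_obs()['qpos'].round(3))"
```

```text
rotvec [ 0.022 -0.009  3.135] d tool-now [-0.0069  0.0084  0.0124] d tool-then [ 0.0071 -0.0084  0.0123]
rotvec [ 0.006  0.014 -0.007] d tool-now [-0.0069  0.0084  0.0124] d tool-then [-0.0071  0.0084  0.0123]
[-0.338 -0.169  2.139  0.493  0.719  0.681]
```

Request:
{"fn": "shift_gripper", "kwargs": {"ticks": [-0.0069,0.007,0.0124,0.006,0.014,-0.007,0,0,0,0,0,0,0,0,0.03,0,0,0,0,0,0.03,0,0,0,0,0,0.02,0,0,0,0,0,0,0,0,0,0,0,0,0,0,0], "finger_gap": 0.07}}

```text
time_s: 13.2
ee_pos: [0.5032, -0.0326, 0.1402]
eef_rot: [-3.14, -0.61, 0.259]
force: [-0.2, -0.4, 0.5]
grip_width: 0.0703
grip_force: 0.0
```

```bash
python3 -c "
from h import *
p,r=goal('knob',35,.003); delta(p,r); print(ctrl.get_obs()['qpos'].round(3))"
```

```text
rotvec [1.000e-03 1.000e-03 3.141e+00] d tool-now [-0.0003  0.0016  0.0005] d tool-then [ 0.0003 -0.0016  0.0005]
rotvec [-0.001  0.001 -0.001] d tool-now [-0.0003  0.0016  0.0005] d tool-then [-0.0003  0.0016  0.0005]
[-0.289  0.075  2.128  0.679  0.498  0.49 ]
```

Request:
{"fn": "shift_gripper", "kwargs": {"ticks": [0,0,0,0,0,0,0,0,0,0,0,0,0,0,0,0,0,0,0,0,0,0,0,0,0,0,0,0,0,0], "finger_gap": 0, "grip_force": 30}}

```text
time_s: 13.7
ee_pos: [0.5033, -0.0328, 0.1399]
eef_rot: [-3.14, -0.611, 0.259]
force: [-0.0, 0.8, -0.1]
grip_width: 0.0333
grip_force: 0.0
```

Run:
```python
from h import *
p,r=goal('knob',35,.003); delta(p,r)
```

```text
rotvec [-0.   -0.    3.14] d tool-now [-0.0001  0.0013  0.0002] d tool-then [ 0.0001 -0.0013  0.0002]
rotvec [ 0.    -0.    -0.002] d tool-now [-0.0001  0.0013  0.0002] d tool-then [-0.0001  0.0013  0.0002]
```

Request:
{"fn": "shift_gripper", "kwargs": {"ticks": [0,0,0,0,0,0,0,0,0,0,0,0,0,0,0,0,0,0]}}

```text
time_s: 14.0
ee_pos: [0.5034, -0.0331, 0.1398]
eef_rot: [-3.141, -0.611, 0.259]
force: [-1.7, -5.0, 1.2]
grip_width: 0.0275
grip_force: 30.0
```

Request:
{"fn": "shift_gripper", "kwargs": {"ticks": [0.0055,0,-0.0158,0,0,0,0.0068,0,-0.0153,0,0,0,0.008,0,-0.0146,0,0,0,0,0,0,0,0,0,0,0,0,0,0,0]}}

```text
time_s: 14.5
ee_pos: [0.4938, -0.0355, 0.1884]
eef_rot: [-3.141, -0.61, 0.259]
force: [5.4, -4.9, -7.2]
grip_width: 0.0276
grip_force: 30.0
```

Run:
```python
from h import *
o=ctrl.get_obs(); h=b2w(rim2bin([0,0,0])); d=R.from_euler('z',-B[2]).apply(o["ee_pos"]-h)
print(np.hypot(d[0],d[2]), np.degrees(np.arctan2(d[2],-d[0])), o['qpos'].round(3), o['force'])
```

```text
0.20334762045493904 -3.2714381887490704 [-0.303 -0.031  2.102  0.561  0.613  0.62 ] [ 5.4341059  -4.85744856 -7.16286827]
```

Request:
{"fn": "shift_gripper", "kwargs": {"ticks": [0.0092,0,-0.0139,0,0,0,0.0103,0,-0.0131,0,0,0,0.0114,0,-0.0122,0,0,0,0.0124,0,-0.0112,0,0,0,0.0132,0,-0.0102,0,0,0,0.014,0,-0.009,0,0,0,0.0147,0,-0.0078,0,0,0,0,0,0,0,0,0,0,0,0,0,0,0,0,0,0,0,0,0]}}

```text
time_s: 15.5
ee_pos: [0.5178, -0.0291, 0.2992]
eef_rot: [-3.139, -0.607, 0.258]
force: [-1.7, -6.1, -6.9]
grip_width: 0.0267
grip_force: 30.0
```

Run:
```python
from h import *
o=ctrl.get_obs(); h=b2w(rim2bin([0,0,0])); d=R.from_euler('z',-B[2]).apply(o["ee_pos"]-h)
print(np.hypot(d[0],d[2]), np.degrees(np.arctan2(d[2],-d[0])), o['qpos'].round(3), o['force'])
```

```text
0.2039130338109132 29.109858175740168 [-0.268 -0.106  1.895  0.394  0.852  0.858] [-1.72888632 -6.06742681 -6.94330377]
```

Request:
{"fn": "shift_gripper", "kwargs": {"ticks": [0,0,0,0,0,0,0,0,0,0,0,0,0,0,0,0,0,0,0,0,0,0,0,0,0,0,-0.02,0,0,0,0,0,-0.04,0,0,0,0,0,-0.04,0,0,0,0,0,-0.02,0,0,0,0,0,0,0,0,0,0,0,0,0,0,0], "finger_gap": 0.07}}

```text
time_s: 16.5
ee_pos: [0.4524, -0.0466, 0.3987]
eef_rot: [-3.14, -0.611, 0.258]
force: [-0.2, 0.4, -0.1]
grip_width: 0.0698
grip_force: 0.0
```

Run:
```python
from h import *
import cv2
c=optics.camera("wrist"); cv2.imwrite("pics/w5.png",c["pixels"]); print(c["cx"])
for a in (30,34,38,42,46):
    L=lambda q:b2w(rim2bin(R.from_euler('y',a,degrees=True).apply(q)))
    print(a,proj(c,[L([-.2,0,.037]),L([-.222,.168,0]),L([-.222,-.168,0]),L([-.1618,.065,.0254])]).round(0).tolist())
```

```text
277.30905115372093
30 [[279.0, 247.0], [112.0, 281.0], [447.0, 280.0], [215.0, 215.0]]
34 [[279.0, 239.0], [105.0, 276.0], [454.0, 275.0], [213.0, 209.0]]
38 [[279.0, 229.0], [98.0, 270.0], [461.0, 270.0], [211.0, 201.0]]
42 [[279.0, 218.0], [91.0, 263.0], [469.0, 262.0], [210.0, 192.0]]
46 [[280.0, 205.0], [83.0, 254.0], [476.0, 253.0], [208.0, 182.0]]
```

View pics/w5.png

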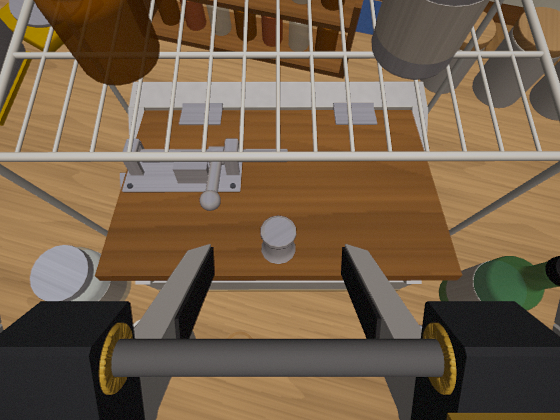

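The wrist view shows the lid standing by itself with the handle still down in the rear notch. The knob top is at (278,231) and the lid's front corners at (99,277) and (460,276), which gives about 37.5 degrees. That's close to the lower limit, so I'll regrip and raise it to 49.

Run:
```python
from h import *
K=lambda a:b2w(rim2bin(R.from_euler('y',a,degrees=True).apply([-.2,0,.024])))
_,r=goal('knob',35,0); delta(K(37.5)-.003*r.apply([0,0,1]),r)
rf=r*R.from_euler('z',np.pi)
w=np.array([rf.inv().apply(K(a)-K(37.5)) for a in np.linspace(37.5,49.2,6)]);print(np.diff(w,axis=0).round(4).tolist())
```

```text
rotvec [2.000e-03 1.000e-03 3.139e+00] d tool-now [-0.0294  0.0014  0.1366] d tool-then [ 0.0296 -0.0012  0.1365]
rotvec [-0.001  0.001 -0.002] d tool-now [-0.0294  0.0014  0.1366] d tool-then [-0.0296  0.0012  0.1365]
[[0.0068, 0.0, -0.0047], [0.007, 0.0, -0.0044], [0.0071, -0.0, -0.0041], [0.0073, 0.0, -0.0038], [0.0074, -0.0, -0.0035]]
```

Request:
{"fn": "shift_gripper", "kwargs": {"ticks": [-0.015,0,0.0,0,0,0,-0.0145,0,0.02,0,0,0,0,0,0.03,0,0,0,0,0,0.03,0,0,0,0,0,0.03,0,0,0,0,0,0.026,0,0,0,0,0,0,0,0,0,0,0,0,0,0,0], "finger_gap": 0.06}}

```text
time_s: 17.35
ee_pos: [0.5039, -0.0323, 0.2704]
eef_rot: [-3.139, -0.609, 0.259]
force: [-0.7, 0.4, 0.1]
grip_width: 0.06
grip_force: 0.0
```

Request:
{"fn": "shift_gripper", "kwargs": {"ticks": [0,0,0,0,0,0,0,0,0,0,0,0,0,0,0,0,0,0,0,0,0,0,0,0,0,0,0,0,0,0,0,0,0,0,0,0,0,0,0,0,0,0,0,0,0,0,0,0], "finger_gap": 0, "grip_force": 30}}

```text
time_s: 18.15
ee_pos: [0.5041, -0.033, 0.2711]
eef_rot: [-3.141, -0.611, 0.259]
force: [-4.8, -4.0, 2.1]
grip_width: 0.0274
grip_force: 30.0
```

Run:
```python
from h import *
o=ctrl.get_obs(); h=b2w(rim2bin([0,0,0])); d=R.from_euler('z',-B[2]).apply(o["ee_pos"]-h)
print(np.hypot(d[0],d[2]), np.degrees(np.arctan2(d[2],-d[0])))
```

```text
0.20511367167204883 20.283402039895275
```

Request:
{"fn": "shift_gripper", "kwargs": {"ticks": [0.0068,0,-0.0047,0,0,0,0.007,0,-0.0044,0,0,0,0.0071,0,-0.0041,0,0,0,0.0073,0,-0.0038,0,0,0,0.0074,0,-0.0035,0,0,0,0,0,0,0,0,0,0,0,0,0,0,0,0,0,0,0,0,0]}}

```text
time_s: 18.95
ee_pos: [0.5206, -0.0283, 0.3067]
eef_rot: [-3.139, -0.607, 0.258]
force: [3.7, -4.7, -11.8]
grip_width: 0.0274
grip_force: 30.0
```

Run:
```python
from h import *
o=ctrl.get_obs(); h=b2w(rim2bin([0,0,0])); d=R.from_euler('z',-B[2]).apply(o["ee_pos"]-h)
print(np.hypot(d[0],d[2]), np.degrees(np.arctan2(d[2],-d[0])))
```

```text
0.20518114166151924 31.342696183972905
```

Request:
{"fn": "shift_gripper", "kwargs": {"ticks": [0,0,0,0,0,0,0,0,0,0,0,0,0,0,0,0,0,0,0,0,0,0,0,0,0,0,-0.02,0,0,0,0,0,-0.04,0,0,0,0,0,-0.04,0,0,0,0,0,-0.02,0,0,0,0,0,0,0,0,0,0,0,0,0,0,0], "finger_gap": 0.07}}

```text
time_s: 19.95
ee_pos: [0.4547, -0.046, 0.4059]
eef_rot: [-3.14, -0.611, 0.258]
force: [-0.2, 1.2, -0.9]
grip_width: 0.0702
grip_force: 0.0
```

Run:
```python
from h import *
import cv2
c=optics.camera("wrist"); cv2.imwrite("pics/w6.png",c["pixels"])
for a in (36,38,40,42,44):
    L=lambda q:b2w(rim2bin(R.from_euler('y',a,degrees=True).apply(q)))
    print(a,proj(c,[L([-.2,0,.037]),L([-.222,.168,0]),L([-.222,-.168,0]),L([-.1618,.065,.0254])]).round(1).tolist())
```

```text
36 [[279.4, 239.3], [104.6, 277.3], [454.2, 276.5], [213.3, 209.7]]
38 [[279.4, 234.4], [101.2, 274.3], [457.7, 273.5], [212.4, 205.9]]
40 [[279.4, 229.1], [97.7, 270.9], [461.3, 270.1], [211.6, 201.8]]
42 [[279.4, 223.4], [94.1, 267.0], [464.9, 266.3], [210.8, 197.5]]
44 [[279.4, 217.4], [90.5, 262.8], [468.6, 262.0], [210.0, 192.9]]
```

View pics/w6.png

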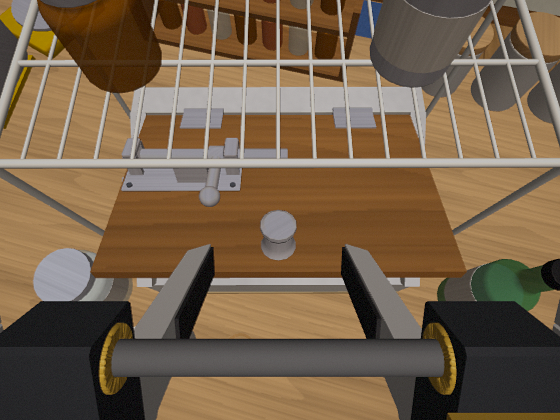

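The lid now reads about 40.5 to 41 degrees: knob top at (278,226), front corners at (95,273) and (464,273). The handle is down in the rear notch and the gripper is clear, so I'll hand in.

```bash
python3 -c "
from station import ctrl, optics, job
print(job.hand_in())"
```

```text
the job is handed in; nothing more can be done
None
```

I handed the job in with the bolt fully back, its handle down in the rear notch, and the lid standing by itself at about 40–41 degrees by my camera measurement, with the gripper clear; no verdict came back.

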